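# Open the child-safe drop-front show cabinet

## Robot

A 6-joint arm with a two-finger parallel gripper is mounted at the origin on the work surface. World frame = base frame: x ahead of the robot, y to its left, z up, the work surface at z = 0. Lengths are in m, angles in rad, forces in N, time in s.
With the tool pointing down it reaches from about 0.375 to 0.9 m from the base axis. Payload 3.1 kg.
Tool frame: the origin (TCP) lies at the very end of the fingers, on their centre line; the grasp point (between the pads) lies manip.grasp_offset behind it (manip.grasp_offset is the distance from the TCP to the grasp point, in m); z points along the fingers, y is the line along which they close (so a half turn about z gives the same grasp; the last joint's range is limited). The gripper opens to 85 mm and grips with 20 to 120 N. Pads are 22 mm wide; open, the fingers measure 114 mm over their backs; the gripper's body (76 mm by 85 mm) begins 54 mm behind the grasp point. The pads swing forward as they close: fully open they stand 13 mm farther back than shut.
Start: joints at [1.139, 0.527, 1.433, -0, 1.181, -0.178], TCP at [0.157, 0.605, 0.231] pointing down, gripper open.
Joint ranges: [-3.08, 3.08], [-0.75, 2.2], [0.22, 2.44], [-1.43, 4.57], [0, 2.65], [-2.85, 2.85]. Speed limits (rad/s): [2.79, 2.79, 3.14, 3.14, 3.14, 3.14].

## Interface

Orientations are given as a rotation vector (axis times angle).
In Python, from bench import manip gives the robot as it stands. The module is installed in compiled form; this text tells all that it offers.
- The arm moves only by the tool servo_tool, never from a script. Its argument "motion" is a list of rows, each an object of numbers: "tx", "ty", "tz": the shift along the tool's x, y, z in mm; "ax", "ay", "az": the turn, a rotation vector about the tool's x, y, z in degrees; "claw": the finger opening in mm, from 0 to 85.4. A call has 1 to 20 rows; each row shifts and turns the commanded pose from where the row before left it, along the tool's axes as they then stand; what a row does not reach is not made up. A row lasts 1/12 s, in which the tool goes at most 41.7 mm and 7.16 degrees, less where a joint would pass 70% of its speed; a pose out of reach is approached as far as the arm can. A call with a gripper value outside its range is refused whole. The fingers move at their own pace and stop on an object; "force" is the grip in N (left out, the last holds). Time passes only in rows, so rows that do not move let the fingers close. It gives the time, the measured TCP pose, the force, the opening and the grip force at its end, in the units of the state.
- manip.state(): the state, without advancing time (a new reading comes with each control period).
- manip.camera(name): name is "scene" or "top"; returns a dict with "pixels" (420x560x3 uint8, red, green, blue), "z_map" (420x560 float32, m along the optical axis (not along the pixel's ray), 0 where there is no reading), "K" (3x3 intrinsics, pixels), "rvec" (rotation vector, rad) and "tvec" (3), from world to camera coordinates, as OpenCV has them. Camera axes: x right, y down, z forward; pixel columns grow to the right and rows downward; lengths in m; the calibration is good to about 2 mm. A picture is of the moment at which its call begins.
- manip.finish_job(): hands the job in; it is judged then, once.
Trained networks look in a picture, given as the dict that the camera call returned (one of the last four; its "shot" number tells which), for a name from the list of things; names that differ only in an ending like _2 or _b are one class to them, and where a whole thing is asked for, a point or a joint stands for the part that bears it (a point fixed in the world has none). Each returns a list of dicts, best first, with "conf" (0 to 1); they miss things now and then, are a little off and sometimes report something else, mostly with a low value. They report only what shows in the picture. A call takes as long as a camera call.
- manip.outline_of(query, picture): "region" (420x560 bool, what is visible of it) and "uv" ([column, row] in pixels, amid what is visible of it).
- manip.mark_of(query, picture): "uv" ([column, row] in pixels: a listed point, or the origin of a listed thing).
The state is a dict: "time_s": time; "joints": joint angles; "qd": joint speeds; "joint_torque": joint torques, N m; "tcp_pos": TCP position; "tool_rot": TCP orientation; "contact_force": force on the tool from outside, world axes, zero at the start; "torque": the same for the moment, N m; "opening": opening from 0.0 (shut) to 1.0 (fully open); "grasp_force": force on a finger pad.
Only numpy, scipy, OpenCV 4.12 (cv2) and the standard library are available. Lean on these libraries where they do the work, as an engineer would, in place of code of your own. Each camera call takes 0.05 s, during which the arm holds its last target. There are 200 camera calls.

## Task

Pull the show cabinet's front flap by its handle until the hidden safety catch stops it, then feel for the catch through the gap above the flap, hold it down while you draw the flap past it, and swing the flap down fully to its stop and leave it there. Do not wrench the flap against the catch, and leave the jars, boxes, cup and plate where they stand.

Things in the scene. Friction and masses are not known exactly. Their poses are not given: they have to be found in the camera images.
- cabinet: Dark wood and brass drop-front show cabinet, fixed, 220 deep (x) x 360 wide (y) x 236 mm high. Origin: centre of its underside; +x points from its front into it, z up. Front plane of the carcass at x = -110 mm. The flap's hinge axis runs along y at x = -110, z = 40 mm.
- shelf_rim (a point): Middle of the front rim of the fixed clear glass shelf above the cabinet (cabinet x = -133, z = 354 mm; underside 348 mm; it stands on posts at y = +-168 mm). It overhangs the gap behind the flap: a hand coming straight down there strikes it; one leaning back to the cabinet's front (-x) by 35 to 45 degrees clears it.
- flap (a joint): Opening angle (rad): 0 shut, upright; grows as the top edge swings out and down (cabinet -x) to a stop at 1.25. Glazed panel 360 wide, 195 high, 15 mm thick, inner face on the hinge axis. A stiff hinge (0.42 N m, 2 to 3 N at the top edge) holds it at any angle. The catch stops it at about 0.30, leaving a gap of 57 mm from top edge to rail; past 0.42 it is free.
- flap_handle (a point): Middle of the flap's horizontal brass bar handle: bar 10 mm thick, 120 mm long along y, held at its two ends, its axis 50 mm off the flap's outer face (45 mm clear behind it) and 30 mm below the flap's top edge. Frame turns with the flap.
- flap_edge (a point): Middle of the flap's top edge at its inner face, 195 mm from the hinge axis. Turns with the flap: z along the flap, x out of its inner face. The hidden catch is a white spring arm on the inner face, 30 mm wide (y), its middle anywhere up to 70 mm left or right of here, nothing else beside it. With the flap at the catch its flat top is level, 20 mm below this edge (cabinet z = 206 mm).
- rail: Fixed brass rail along y under the cabinet's top front edge; origin its centre (cabinet x = -104, z = 224 mm); spans z 211 to 237, front at x = -112. The catch arm runs from the flap under it and hooks behind it. The arm yields up to 22 mm down on a spring (4 to 7 N), springs back if let go, clears the rail when 10 mm or more down, and moves with the flap. Let the flap rest before pressing.
- jar_a: Amber jar, 48 mm across, 60 high, loose on top of the cabinet. Origin: centre of its underside.
- jar_b: Like jar_a, on the other half of the cabinet's top.
- gift_red: Loose red gift box 100 x 130 x 60 mm with cream ribbon, on the counter. Origin: centre of its underside.
- gift_white: Loose cream gift box 90 x 90 x 80 mm with red ribbon. Origin: centre of its underside.
- cup: Loose red mug, 76 mm across, 65 high. Origin: centre of its underside.
- jar_c: Loose amber jar with black cap, 60 mm across, 75 high. Origin: centre of its underside.
- plate: Loose red plate, 150 mm across, 16 high. Origin: centre of its underside.

How it is judged:
On the way, in this order (a step that is already met when the one before it is completed fails the run):
1. the flap stands ajar at its catch (0.24 to 0.36 rad) (value of joint flap between 0.24 and 0.36 rad), for 0.2 s.
2. the flap is past the catch (more than 0.45 rad) (value of joint flap above 0.45 rad), for 0.1 s.
At the end, for the whole second after the job is handed in: the flap lies open at its stop (more than 1.17 of 1.25 rad) and at rest (value of joint flap above 1.17 rad and velocity of joint flap between -0.05 and 0.05 rad/s); the robot touches nothing.
It fails at once if the flap is wrenched: more than 45 N on the brass rail that the catch hangs on (contact force between rail and anything else above 45 N).
It fails at once if a bystander is moved more than 25 mm (distance of any of jar_a, jar_b, gift_red, gift_white, cup, jar_c, plate from where it was at the start of the episode above 0.025 m).
It also fails if it takes over 64 s, if anything falls off the work surface, if the arm or the gripper's body presses on something with over 40 N, if the wrist force passes 120 N, or if a joint passes its speed limit or range.

## Working session

There is one attempt and no reset: what is moved stays moved. The work goes in short steps, Python scripts to look and compute and a tool call to move; the robot and the scene stay as the last step left them, time stands still between calls to the robot, and variables do not carry over. Pictures are saved under pics/ and viewed, at most 10 in all, crops included, and the job is handed in when it is done.

Besides the shell and the picture viewer there is one more tool, called after "Request:" as name(argument=value, ...), one argument or row to a line, values as JSON. servo_tool: Moves the arm, as the interface text tells. Its arguments: {"type":"object","properties":{"motion":{"type":"array"},"force":{"type":"number"}},"required":["motion"]}

```bash
mkdir -p pics
cat > h.py <<'E'
import numpy as np, cv2
from scipy.spatial.transform import Rotation as R
from bench import manip
def w2c(p): return R.from_rotvec(np.ravel(p['rvec'])).as_matrix(), np.ravel(p['tvec'])
def px(p,uv,z=None):
    K=p['K'];u,v=uv
    if z is None:
        w=p['z_map'][int(v)-2:int(v)+3,int(u)-2:int(u)+3];w=w[w>0];z=np.median(w) if w.size else np.nan
    M,t=w2c(p); c=np.array([(u-K[0,2])/K[0,0]*z,(v-K[1,2])/K[1,1]*z,z]); return M.T@(c-t)
def proj(p,X):
    M,t=w2c(p); c=(M@np.atleast_2d(X).T).T+t; q=(p['K']@c.T).T; return q[:,:2]/q[:,2:]
def save(p,n,): cv2.imwrite('pics/'+n,p['pixels'][...,::-1])
E
python3 - <<'E'
from h import *
np.set_printoptions(precision=4,suppress=True)
print(manip.grasp_offset, manip.state()['tool_rot'])
for n in ['scene','top']:
    p=manip.camera(n);save(p,n+'0.png')
    M,t=w2c(p);print(n,'cam',-M.T@t,'fwd',M[2])
    for q in ['cabinet','flap_handle','flap_edge','rail','shelf_rim','jar_a','gift_red','gift_white','cup','jar_c','plate']:
        for d in manip.mark_of(q,p)[:2]: print(q,d['conf'],np.array(d['uv']),px(p,d['uv']))
E
```

```text
0.0187 [-0.3975 -3.1157  0.0033]
scene cam [ 1.2479 -0.1213  1.7084] fwd [-0.411   0.1048 -0.9056]
shelf_rim 0.88 [281.5 216.6] [0.6594 0.0442 0.354 ]
jar_a 0.63 [327.  180.6] [0.4108 0.3063 0.0421]
gift_red 0.59 [364.4 225.7] [0.6473 0.3868 0.0569]
gift_white 0.86 [165.2 269.1] [ 0.6423 -0.3937  0.0793]
cup 0.69 [160.1 223. ] [ 0.4379 -0.391   0.0505]
cup 0.15 [328.4 178.7] [0.4113 0.3105 0.0573]
jar_c 0.63 [327.  180.6] [0.4108 0.3063 0.0421]
plate 0.64 [369.5 175.2] [0.4109 0.4996 0.0048]
top cam [0.4018 0.0287 1.4142] fwd [ 0.1336  0.0118 -0.991 ]
flap_handle 0.93 [278.7 190.9] [0.6505 0.0561 0.0004]
flap_handle 0.63 [428.4 199.7] [ 0.614  -0.3882  0.0783]
flap_edge 0.77 [282.7 163.4] [0.6567 0.0406 0.3458]
rail 0.76 [283.3 164.3] [0.681  0.0402 0.2337]
shelf_rim 0.63 [283.2 163. ] [0.6575 0.0394 0.3464]
jar_a 0.56 [191.2 274.2] [0.389  0.3072 0.0743]
gift_red 0.74 [281.  190.1] [0.6532 0.0489 0.0001]
gift_red 0.65 [166.9 197.7] [0.6166 0.3922 0.0592]
gift_white 0.7 [425.5 202.2] [ 0.6062 -0.3789  0.0799]
cup 0.67 [425.  271.5] [ 0.4037 -0.3937  0.004 ]
jar_c 0.56 [191.2 274.2] [0.389  0.3072 0.0743]
plate 0.98 [133.8 260.5] [0.4284 0.5011 0.0031]
```

View pics/scene0.png

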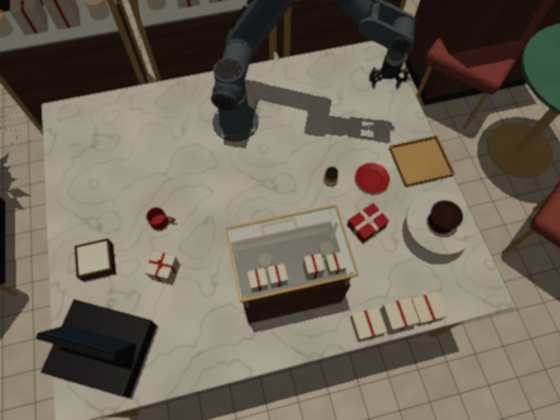

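View pics/top0.png

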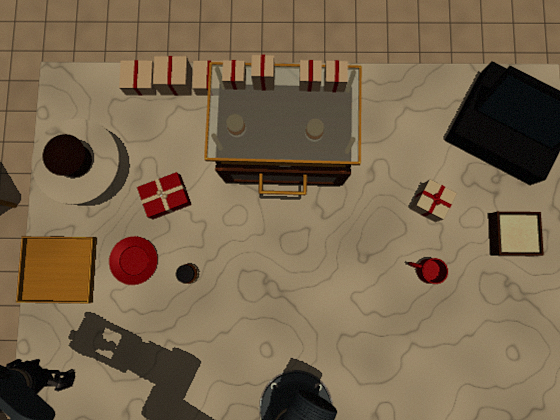

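The scene view shows the cabinet facing the robot, with its shelf rim running from about (228,232) to (342,208). In the top view the rim runs (206,160)–(360,163), the handle bar is near (283,194), and the space in front of it is free.

```bash
cat >> h.py <<'E'
def onz(p,uv,z):
    a=px(p,uv,1.0);M,t=w2c(p);c=-M.T@t;d=a-c;return c+d*(z-c[2])/d[2]
E
python3 - <<'E'
from h import *
np.set_printoptions(precision=4,suppress=True)
p=manip.camera('top')
hsv=cv2.cvtColor(p['pixels'],cv2.COLOR_RGB2HSV)
br=cv2.inRange(hsv,(12,90,70),(30,255,255))
print('bar cols/rows')
for lo,hi,c0,c1,z in [(152,172,215,352,.354),(188,200,266,302,.205)]:
    P=[]
    for c in range(c0,c1,3):
        r=np.nonzero(br[lo:hi,c])[0]
        if len(r): P.append((c,lo+r.mean()))
    P=np.array(P); X=np.array([onz(p,q,z) for q in P]); k=np.polyfit(X[:,1],X[:,0],1); print(len(P),P[[0,-1]],k,X[:,1].min(),X[:,1].max(), X.mean(0))
b=br[186:200]; c=np.nonzero(b.sum(0)[250:315]>0)[0]+250; print('bar cols',c.min(),c.max(),onz(p,(c.min(),193),.205),onz(p,(c.max(),193),.205))
c=np.nonzero(br[150:172].sum(0)[195:370]>0)[0]+195;print('rim cols',c.min(),c.max(),onz(p,(c.min(),160),.354),onz(p,(c.max(),162),.354))
big=cv2.resize(p['pixels'][140:210,190:375],None,fx=4,fy=4,interpolation=cv2.INTER_CUBIC)
cv2.imwrite('pics/crop1.png',big[...,::-1])
s=manip.state();print(s['joints'])
E
```

```text
bar cols/rows
46 [[215.     163.1667]
 [350.     164.2   ]] [0.0144 0.6616] -0.11938688775069038 0.2018154393147214 [0.6622 0.0411 0.354 ]
12 [[266.  191.5]
 [299.  193. ]] [0.0128 0.6095] -0.0025110457263905865 0.08631092213684098 [0.61   0.0419 0.205 ]
bar cols 258 306 [0.6083 0.1078 0.205 ] [ 0.6094 -0.0213  0.205 ]
rim cols 204 361 [0.6616 0.2283 0.354 ] [ 0.6595 -0.1455  0.354 ]
[ 1.1385  0.5275  1.4327  0.      1.1814 -0.1785]
```

View pics/crop1.png

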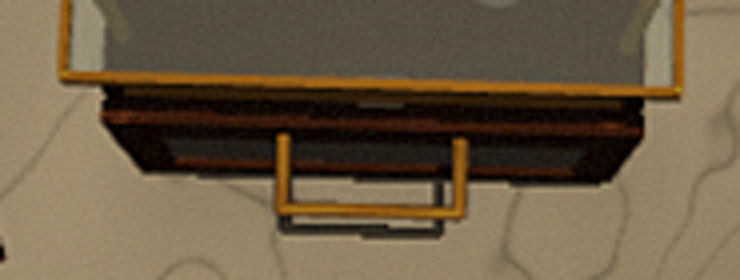

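```bash
cat >> h.py <<'E'
np.set_printoptions(precision=4,suppress=True)
def rot(a,yaw=0):
    a=np.radians(a);z=np.array([np.sin(a),0,-np.cos(a)]);y=np.array([0,1.,0]);return R.from_euler('z',yaw)*R.from_matrix(np.c_[np.cross(y,z),y,z])
def tool(s=None):
    s=s or manip.state();return np.array(s['tcp_pos']),R.from_rotvec(s['tool_rot'])
def to(P,q=None):
    p,r=tool();q=q or r
    print('turn deg',np.degrees((r.inv()*q).as_rotvec()),'shift after turn mm',q.inv().apply(np.array(P)-p)*1000)
E
python3 - <<'E'
from h import *
p=manip.camera('top')
for uv,z in [((206.25,159.25),.354),((360,163.75),.354),((260.5,192.7),.21),((305.5,193.2),.21),((285,165.7),.22)]: print(uv,onz(p,uv,z))
p=manip.camera('scene')
d=manip.mark_of('flap_handle',p); print(d)
for uv in [(228,232),(342,208)]: print(uv,onz(p,uv,.354))
to([.5,.04,.40],rot(40))
E
```

```text
(206.25, 159.25) [0.6635 0.223  0.354 ]
(360, 163.75) [ 0.6553 -0.1431  0.354 ]
(260.5, 192.7) [0.6083 0.1008 0.21  ]
(305.5, 193.2) [ 0.608  -0.0198  0.21  ]
(285, 165.7) [0.6805 0.0357 0.22  ]
[]
(228, 232) [ 0.6702 -0.1353  0.354 ]
(342, 208) [0.6775 0.2444 0.354 ]
turn deg [ -5.0734 -39.7803 -13.9442] shift after turn mm [-371.2566 -564.9761   91.3375]
```

Request:
servo_tool(
  motion=[
    {"tz":-40,"claw":0},
    {"tz":-40,"claw":0},
    {"tz":-40,"claw":0},
    {"tz":-40,"claw":0},
    {"ax":-0.725,"ay":-5.683,"az":-1.992},
    {"ax":-0.725,"ay":-5.683,"az":-1.992},
    {"ax":-0.725,"ay":-5.683,"az":-1.992},
    {"ax":-0.725,"ay":-5.683,"az":-1.992},
    {"ax":-0.725,"ay":-5.683,"az":-1.992},
    {"ax":-0.725,"ay":-5.683,"az":-1.992},
    {"ax":-0.725,"ay":-5.683,"az":-1.992},
    {},
  ],
)

```text
invalid input
```

Run:
```python
from h import *
s=manip.state();print(s['tcp_pos'],s['joints'],s['opening'],s['contact_force'])
to([.5,.042,.36],rot(40,-.017))
```

```text
[0.1569 0.605  0.2313] [ 1.1385  0.5275  1.4327 -0.      1.1814 -0.1785] 1.0024334659879641 [ 0.5442  0.0142 -0.2764]
turn deg [ -4.7335 -39.8086 -13.0103] shift after turn mm [-352.8383 -557.0622  128.0989]
```

Request:
servo_tool(
  motion=[
    {"tx":0,"ty":0,"tz":-40,"ax":0,"ay":0,"az":0,"claw":0},
    {"tx":0,"ty":0,"tz":-40,"ax":0,"ay":0,"az":0,"claw":0},
    {"tx":0,"ty":0,"tz":-40,"ax":0,"ay":0,"az":0,"claw":0},
    {"tx":0,"ty":0,"tz":-40,"ax":0,"ay":0,"az":0,"claw":0},
  ],
)

```text
time_s: 1.73
tcp_pos: [0.1567, 0.6046, 0.393]
tool_rot: [-0.398, -3.116, 0.001]
contact_force: [-0.4, 1.1, -0.3]
opening: 0.453
grasp_force: 0.0
```

Request:
servo_tool(
  motion=[
    {"tx":0,"ty":0,"tz":0,"ax":-0.7,"ay":-5.7,"az":-1.9,"claw":0},
    {"tx":0,"ty":0,"tz":0,"ax":-0.7,"ay":-5.7,"az":-1.9,"claw":0},
    {"tx":0,"ty":0,"tz":0,"ax":-0.7,"ay":-5.7,"az":-1.9,"claw":0},
    {"tx":0,"ty":0,"tz":0,"ax":-0.7,"ay":-5.7,"az":-1.9,"claw":0},
    {"tx":0,"ty":0,"tz":0,"ax":-0.7,"ay":-5.7,"az":-1.9,"claw":0},
    {"tx":0,"ty":0,"tz":0,"ax":-0.7,"ay":-5.7,"az":-1.9,"claw":0},
    {"tx":0,"ty":0,"tz":0,"ax":-0.7,"ay":-5.7,"az":-1.9,"claw":0},
  ],
)

```text
time_s: 2.32
tcp_pos: [0.1565, 0.6054, 0.3922]
tool_rot: [0.012, 2.437, -0.001]
contact_force: [-0.8, 0.6, -0.1]
opening: 0.001
grasp_force: 0.0
```

Run:
```python
from h import *
s=manip.state();print(s['tcp_pos'],s['joints'],s['opening'],s['contact_force'])
to([.52,.042,.36],rot(40,-.017))
```

```text
[0.1565 0.6054 0.3922] [ 1.4459  0.4172  1.3643 -0.723   1.3342  0.0521] 0.0012755324488966842 [-0.8197  0.5852 -0.0597]
turn deg [0.4013 0.3708 0.2741] shift after turn mm [-265.0846 -557.1771  264.4838]
```

Request:
servo_tool(
  motion=[
    {"tx":-13,"ty":-28,"tz":13,"ax":0,"ay":0,"az":0,"claw":0},
    {"tx":-13,"ty":-28,"tz":13,"ax":0,"ay":0,"az":0,"claw":0},
    {"tx":-13,"ty":-28,"tz":13,"ax":0,"ay":0,"az":0,"claw":0},
    {"tx":-13,"ty":-28,"tz":13,"ax":0,"ay":0,"az":0,"claw":0},
    {"tx":-13,"ty":-28,"tz":13,"ax":0,"ay":0,"az":0,"claw":0},
    {"tx":-13,"ty":-28,"tz":13,"ax":0,"ay":0,"az":0,"claw":0},
    {"tx":-13,"ty":-28,"tz":13,"ax":0,"ay":0,"az":0,"claw":0},
    {"tx":-13,"ty":-28,"tz":13,"ax":0,"ay":0,"az":0,"claw":0},
    {"tx":-13,"ty":-28,"tz":13,"ax":0,"ay":0,"az":0,"claw":0},
    {"tx":-13,"ty":-28,"tz":13,"ax":0,"ay":0,"az":0,"claw":0},
    {"tx":-13,"ty":-28,"tz":13,"ax":0,"ay":0,"az":0,"claw":0},
    {"tx":-13,"ty":-28,"tz":13,"ax":0,"ay":0,"az":0,"claw":0},
    {"tx":-13,"ty":-28,"tz":13,"ax":0,"ay":0,"az":0,"claw":0},
    {"tx":-13,"ty":-28,"tz":13,"ax":0,"ay":0,"az":0,"claw":0},
    {"tx":-13,"ty":-28,"tz":13,"ax":0,"ay":0,"az":0,"claw":0},
    {"tx":-13,"ty":-28,"tz":13,"ax":0,"ay":0,"az":0,"claw":0},
    {"tx":-13,"ty":-28,"tz":13,"ax":0,"ay":0,"az":0,"claw":0},
    {"tx":-13,"ty":-28,"tz":13,"ax":0,"ay":0,"az":0,"claw":0},
    {"tx":-13,"ty":-28,"tz":13,"ax":0,"ay":0,"az":0,"claw":0},
    {"tx":-13,"ty":-28,"tz":13,"ax":0,"ay":0,"az":0,"claw":0},
  ],
)

```text
time_s: 3.98
tcp_pos: [0.5057, 0.0581, 0.3599]
tool_rot: [0.013, 2.445, -0.003]
contact_force: [0.8, 1.9, 0.0]
opening: 0.003
grasp_force: 0.0
```

Run:
```python
from h import *
s=manip.state();print(s['time_s'],s['joints'],s['contact_force'],s['tool_rot'])
to([.627,.04,.255],rot(40,-.017))
to([.632,.04,.195],rot(40,-.017))
```

```text
3.9833 [-0.1657 -0.0007  2.0271  0.24    0.4356 -1.9079] [0.7855 1.8571 0.029 ] [ 0.0132  2.4448 -0.003 ]
turn deg [ 0.3022 -0.0789  0.2467] shift after turn mm [-25.7278 -16.0599 158.4802]
turn deg [ 0.3022 -0.0789  0.2467] shift after turn mm [  9.0098 -15.9749 207.6563]
```

Run:
```python
from h import *
to([.644,.041,.200],rot(40,-.017)); print(manip.state()['tcp_pos'])
```

```text
turn deg [ 0.3022 -0.0789  0.2467] shift after turn mm [ -3.3823 -14.771  211.5275]
[0.5057 0.0581 0.3599]
```

Request:
servo_tool(
  motion=[
    {"tx":-1,"ty":-5,"tz":30,"ax":0.3,"ay":0,"az":0.2,"claw":0},
    {"tx":-1,"ty":-5,"tz":30,"ax":0,"ay":0,"az":0,"claw":0},
    {"tx":-1,"ty":-5,"tz":30,"ax":0,"ay":0,"az":0,"claw":0},
    {"tx":0,"ty":0,"tz":0,"ax":0,"ay":0,"az":0,"claw":0},
    {"tx":0,"ty":0,"tz":0,"ax":0,"ay":0,"az":0,"claw":0},
  ],
)

```text
time_s: 4.4
tcp_pos: [0.5652, 0.0431, 0.2906]
tool_rot: [0.021, 2.45, -0.007]
contact_force: [-0.2, 0.1, 0.8]
opening: -0.002
grasp_force: 0.0
```

Run:
```python
from h import *
to([.644,.041,.200],rot(40,-.017)); print(manip.state()['tcp_pos'])
p=manip.camera('top');M,t=w2c(p)
a=p['pixels'][120:230,190:375];cv2.imwrite('pics/c2.png',cv2.resize(a,None,fx=4,fy=4,interpolation=cv2.INTER_CUBIC)[...,::-1])
print(proj(p,[tool()[0]]))
```

```text
turn deg [ 0.0076 -0.3529 -0.0301] shift after turn mm [ -2.1062  -0.7862 120.0528]
[0.5652 0.0431 0.2906]
[[281.3198 204.4923]]
```

View pics/c2.png

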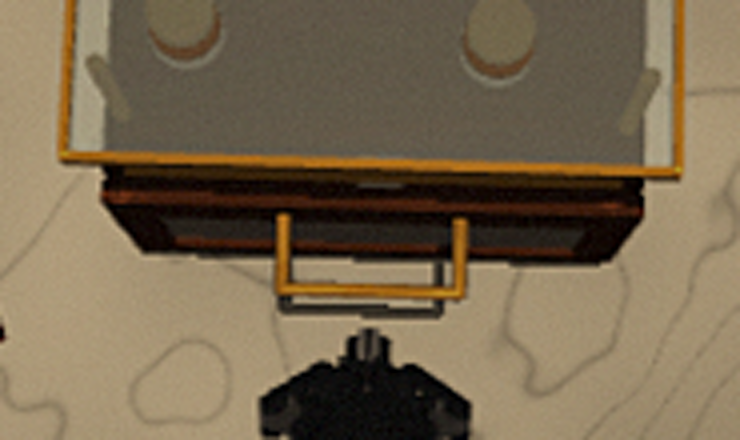

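The crop shows the closed fingertips at (368,335), just in front of the bar at row 292. A pale patch near (380,185) behind the flap's edge may be the catch.

Request:
servo_tool(
  motion=[
    {"tx":-1,"ty":0,"tz":24,"ax":0,"ay":0,"az":0,"claw":0},
    {"tx":-1,"ty":0,"tz":24,"ax":0,"ay":0,"az":0,"claw":0},
    {"tx":0,"ty":0,"tz":24,"ax":0,"ay":0,"az":0,"claw":0},
    {"tx":0,"ty":0,"tz":20,"ax":0,"ay":0,"az":0,"claw":0},
    {"tx":0,"ty":0,"tz":15,"ax":0,"ay":0,"az":0,"claw":0},
    {"tx":0,"ty":0,"tz":12,"ax":0,"ay":0,"az":0,"claw":0},
    {"tx":0,"ty":0,"tz":0,"ax":0,"ay":0,"az":0,"claw":0},
  ],
)

```text
time_s: 5.03
tcp_pos: [0.6439, 0.0429, 0.203]
tool_rot: [0.02, 2.444, -0.007]
contact_force: [0.7, 0.2, -0.2]
opening: -0.002
grasp_force: 0.0
```

Request:
servo_tool(
  motion=[
    {"tx":5,"ty":0,"tz":0,"ax":0,"ay":0,"az":0,"claw":0},
    {"tx":5,"ty":0,"tz":0,"ax":0,"ay":0,"az":0,"claw":0},
    {"tx":5,"ty":0,"tz":0,"ax":0,"ay":0,"az":0,"claw":0},
    {"tx":5,"ty":0,"tz":0,"ax":0,"ay":0,"az":0,"claw":0},
    {"tx":5,"ty":0,"tz":0,"ax":0,"ay":0,"az":0,"claw":0},
    {"tx":5,"ty":0,"tz":0,"ax":0,"ay":0,"az":0,"claw":0},
    {"tx":5,"ty":0,"tz":0,"ax":0,"ay":0,"az":0,"claw":0},
    {"tx":5,"ty":0,"tz":0,"ax":0,"ay":0,"az":0,"claw":0},
    {"tx":0,"ty":0,"tz":0,"ax":0,"ay":0,"az":0,"claw":0},
  ],
)

```text
time_s: 5.78
tcp_pos: [0.6194, 0.0469, 0.1917]
tool_rot: [0.025, 2.475, -0.016]
contact_force: [0.5, -0.5, 1.8]
opening: 0.001
grasp_force: 0.5
```

Run:
```python
from h import *
s=manip.state();print(s['joints'],s['qd'],s['contact_force'],s['joint_torque'],s['torque'])
to([.6133,.0429,.177],rot(40,-.017))
```

```text
[-0.1361  0.4651  1.9867  1.1908  0.0709 -2.8538] [ 0.0014  0.0056 -0.0069 -0.0011  0.0126 -0.0023] [ 0.547  -0.4893  1.8347] [  0.4683 -33.8197 -10.2874   0.1337  -0.3644   0.0073] [-0.0654  0.1481 -0.0343]
turn deg [-0.4388 -1.83   -0.0316] shift after turn mm [14.0894 -4.1313  7.4107]
```

Run:
```python
from h import *
for a in (25,30): to([.619,.043,.192],rot(a,-.14))
```

```text
turn deg [ 3.2678 13.1744  5.9276] shift after turn mm [-0.2514 -3.9454 -0.1769]
turn deg [3.5185 8.1802 5.7716] shift after turn mm [-0.2659 -3.9454 -0.1543]
```

Request:
servo_tool(
  motion=[
    {"tx":0,"ty":0,"tz":0,"ax":0.4,"ay":2,"az":0.7,"claw":0},
    {"tx":0,"ty":0,"tz":0,"ax":0.4,"ay":2,"az":0.7,"claw":0},
    {"tx":0,"ty":0,"tz":0,"ax":0.4,"ay":2,"az":0.7,"claw":0},
    {"tx":0,"ty":-1,"tz":0,"ax":0.4,"ay":2,"az":0.8,"claw":0},
    {"tx":0,"ty":-1,"tz":0,"ax":0.5,"ay":2,"az":1,"claw":0},
    {"tx":0,"ty":-1,"tz":0,"ax":0.5,"ay":2,"az":1,"claw":0},
    {"tx":0,"ty":-1,"tz":0,"ax":0.5,"ay":1,"az":1,"claw":0},
    {"tx":0,"ty":0,"tz":0,"ax":0,"ay":0,"az":0,"claw":0},
  ],
)

```text
time_s: 6.45
tcp_pos: [0.6214, 0.05, 0.1922]
tool_rot: [0.117, 2.604, -0.004]
contact_force: [0.4, -0.2, 0.1]
opening: 0.003
grasp_force: 0.0
```

Run:
```python
from h import *
s=manip.state();print(s['joints'])
to([.619,.043,.192],rot(25,-.14))
```

```text
[-0.1143  0.4561  1.8847  0.1219  0.269  -1.7037]
turn deg [2.4955 5.5754 2.2688] shift after turn mm [ 1.333  -7.3139 -0.4037]
```

Request:
servo_tool(
  motion=[
    {"tx":0,"ty":-2,"tz":0,"ax":1.2,"ay":2.8,"az":1.1,"claw":0},
    {"tx":0,"ty":-2,"tz":0,"ax":1.2,"ay":2.8,"az":1.1,"claw":0},
    {"tx":5,"ty":0,"tz":0,"ax":0,"ay":0,"az":0,"claw":0},
    {"tx":5,"ty":0,"tz":0,"ax":0,"ay":0,"az":0,"claw":0},
    {"tx":5,"ty":0,"tz":0,"ax":0,"ay":0,"az":0,"claw":0},
    {"tx":5,"ty":0,"tz":0,"ax":0,"ay":0,"az":0,"claw":0},
    {"tx":5,"ty":0,"tz":0,"ax":0,"ay":0,"az":0,"claw":0},
    {"tx":0,"ty":0,"tz":0,"ax":0,"ay":0,"az":0,"claw":0},
  ],
)

```text
time_s: 7.12
tcp_pos: [0.5963, 0.0492, 0.1807]
tool_rot: [0.188, 2.702, -0.04]
contact_force: [1.1, 0.2, -0.4]
opening: -0.002
grasp_force: 0.0
```

Run:
```python
from h import *
s=manip.state();print(s['joints'],s['contact_force'])
p=manip.camera('top')
a=p['pixels'][120:230,190:375];cv2.imwrite('pics/c3.png',cv2.resize(a,None,fx=4,fy=4,interpolation=cv2.INTER_CUBIC)[...,::-1])
```

```text
[-0.0958  0.4553  1.8746 -0.0457  0.3781 -1.4888] [ 1.059   0.2023 -0.4215]
```

View pics/c3.png

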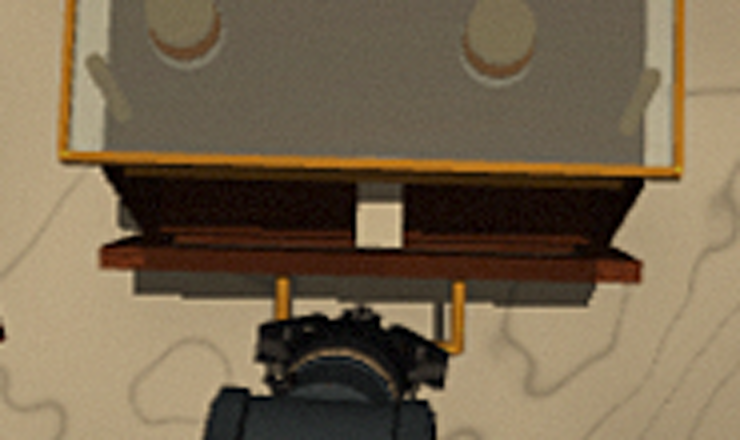

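The catch is plainly visible: a white strip at crop x 357–404, rows 185–247. The flap stands ajar with its edge at rows 245–270.

Run:
```python
from h import *
p=manip.camera('top')
x=lambda c,r:(190+c/4,120+r/4)
for c,r in [(230,238),(520,246)]: print('edge',onz(p,x(c,r),.226),px(p,x(c,r+10)))
for c,r in [(380,215),(357,225),(404,225),(380,240)]: print('catch',onz(p,x(c,r),.206),px(p,x(c,r)))
for c,r in [(284,345),(460,350)]: print('bar',onz(p,x(c,r),.183),px(p,x(c,r)))
```

```text
edge [0.6409 0.1349 0.226 ] [0.6357 0.1355 0.218 ]
edge [ 0.637  -0.0574  0.226 ] [ 0.6317 -0.058   0.2184]
catch [0.6615 0.0356 0.206 ] [0.6618 0.0356 0.2046]
catch [0.6545 0.0511 0.206 ] [0.6551 0.0511 0.203 ]
catch [0.6547 0.0193 0.206 ] [0.6904 0.018  0.0358]
catch [0.6443 0.0354 0.206 ] [0.6445 0.0355 0.2049]
bar [0.5755 0.1004 0.183 ] [0.5624 0.095  0.2757]
bar [ 0.5731 -0.0196  0.183 ] [ 0.598  -0.0267  0.0037]
```

Request:
servo_tool(
  motion=[
    {"tx":3,"ty":0,"tz":0,"ax":0,"ay":0,"az":0,"claw":0},
    {"tx":3,"ty":0,"tz":0,"ax":0,"ay":0,"az":0,"claw":0},
    {"tx":2,"ty":0,"tz":0,"ax":0,"ay":0,"az":0,"claw":0},
    {"tx":0,"ty":0,"tz":0,"ax":0,"ay":0,"az":0,"claw":0},
    {"tx":0,"ty":0,"tz":0,"ax":0,"ay":0,"az":0,"claw":0},
  ],
)

```text
time_s: 7.63
tcp_pos: [0.5915, 0.0499, 0.1786]
tool_rot: [0.188, 2.698, -0.04]
contact_force: [2.2, 0.4, -0.2]
opening: 0.001
grasp_force: 0.3
```

Request:
servo_tool(
  motion=[
    {"tx":2,"ty":0,"tz":0,"ax":0,"ay":0,"az":0,"claw":0},
    {"tx":2,"ty":0,"tz":0,"ax":0,"ay":0,"az":0,"claw":0},
    {"tx":0,"ty":0,"tz":0,"ax":0,"ay":0,"az":0,"claw":0},
    {"tx":0,"ty":0,"tz":0,"ax":0,"ay":0,"az":0,"claw":0},
  ],
)

```text
time_s: 7.97
tcp_pos: [0.5887, 0.0503, 0.1773]
tool_rot: [0.188, 2.696, -0.04]
contact_force: [2.5, -1.3, -1.2]
opening: 0.001
grasp_force: 1.3
```

Request:
servo_tool(
  motion=[
    {"tx":2,"ty":0,"tz":0,"ax":0,"ay":0,"az":0,"claw":0},
    {"tx":2,"ty":0,"tz":0,"ax":0,"ay":0,"az":0,"claw":0},
    {"tx":2,"ty":0,"tz":0,"ax":0,"ay":0,"az":0,"claw":0},
    {"tx":0,"ty":0,"tz":0,"ax":0,"ay":0,"az":0,"claw":0},
    {"tx":0,"ty":0,"tz":0,"ax":0,"ay":0,"az":0,"claw":0},
  ],
)

```text
time_s: 8.38
tcp_pos: [0.5881, 0.0504, 0.1772]
tool_rot: [0.187, 2.685, -0.04]
contact_force: [10.7, -0.2, -1.5]
opening: -0.001
grasp_force: 4.3
```

Request:
servo_tool(
  motion=[
    {"tx":-6,"ty":0,"tz":0,"ax":0,"ay":0,"az":0,"claw":0},
    {"tx":-6,"ty":0,"tz":0,"ax":0,"ay":0,"az":0,"claw":0},
    {"tx":0,"ty":0,"tz":0,"ax":0,"ay":0,"az":0,"claw":0},
    {"tx":0,"ty":0,"tz":-25,"ax":0,"ay":0,"az":0,"claw":0},
    {"tx":0,"ty":0,"tz":-35,"ax":0,"ay":0,"az":0,"claw":0},
    {"tx":0,"ty":0,"tz":-35,"ax":0,"ay":0,"az":0,"claw":0},
    {"tx":0,"ty":0,"tz":-15,"ax":0,"ay":0,"az":0,"claw":0},
    {"tx":0,"ty":0,"tz":0,"ax":0,"ay":0,"az":0,"claw":0},
  ],
)

```text
time_s: 9.05
tcp_pos: [0.5463, 0.0565, 0.2821]
tool_rot: [0.187, 2.694, -0.04]
contact_force: [-0.3, 0.6, 0.0]
opening: 0.001
grasp_force: 0.0
```

Run:
```python
from h import *
s=manip.state();print(s['joints'],s['contact_force'])
q=rot(36,-.12); t=np.array([.660,.036,.204])
to(t-.08*q.as_matrix()[:,2],q)
p=manip.camera('top');x=lambda c,r:(190+c/4,120+r/4)
a=p['pixels'][120:230,190:375];cv2.imwrite('pics/c4.png',cv2.resize(a,None,fx=4,fy=4,interpolation=cv2.INTER_CUBIC)[...,::-1])
print((proj(p,[[.623,.036,.226],[.681,.036,.226],t])-[190,120])*4)
```

```text
[-0.0899  0.2271  1.8749 -0.0342  0.5985 -1.4981] [-0.3031  0.6035  0.0319]
turn deg [ -0.459  -10.6845  -0.9464] shift after turn mm [-47.3661  -6.6989  50.9578]
[[378.759  265.6405]
 [379.5571 179.955 ]
 [379.4032 217.7799]]
```

View pics/c4.png

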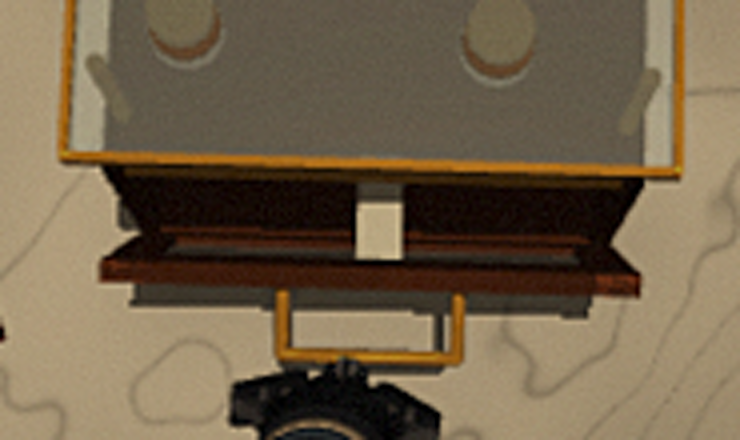

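The crop shows the flap resting at the catch, with its inner edge at row 261 and the catch at columns 357–404. Next I line the fingers up for insertion.

Request:
servo_tool(
  motion=[
    {"tx":0,"ty":0,"tz":0,"ax":-0.2,"ay":-5.4,"az":-0.4,"claw":0},
    {"tx":0,"ty":0,"tz":0,"ax":-0.2,"ay":-5.4,"az":-0.5,"claw":0},
    {"tx":-16,"ty":-2,"tz":0,"ax":0,"ay":0,"az":0,"claw":0},
    {"tx":-16,"ty":-2,"tz":10,"ax":0,"ay":0,"az":0,"claw":0},
    {"tx":-16,"ty":-2,"tz":20,"ax":0,"ay":0,"az":0,"claw":0},
    {"tx":0,"ty":-1,"tz":20,"ax":0,"ay":0,"az":0,"claw":0},
    {"tx":0,"ty":0,"tz":0,"ax":0,"ay":0,"az":0,"claw":0},
    {"tx":0,"ty":0,"tz":0,"ax":0,"ay":0,"az":0,"claw":0},
  ],
)

```text
time_s: 9.77
tcp_pos: [0.6126, 0.0406, 0.2632]
tool_rot: [0.154, 2.518, -0.05]
contact_force: [-0.7, -0.5, -0.8]
opening: -0.0
grasp_force: 0.0
```

Run:
```python
from h import *
s=manip.state();print(s['joints'],s['contact_force'])
to([.662,.036,.222],rot(36,-.12))
```

```text
[-0.1125  0.3247  1.8911 -0.0212  0.3067 -1.5429] [-0.6577 -0.5228 -0.7872]
turn deg [-0.1167 -0.5261 -0.089 ] shift after turn mm [-15.9421   1.3399  62.4502]
```

Request:
servo_tool(
  motion=[
    {"tx":-16,"ty":1,"tz":0,"ax":0,"ay":-0.5,"az":0,"claw":0},
    {"tx":0,"ty":0,"tz":20,"ax":0,"ay":0,"az":0,"claw":0},
    {"tx":0,"ty":0,"tz":20,"ax":0,"ay":0,"az":0,"claw":0},
    {"tx":0,"ty":0,"tz":20,"ax":0,"ay":0,"az":0,"claw":0},
    {"tx":0,"ty":0,"tz":0,"ax":0,"ay":0,"az":0,"claw":0},
    {"tx":0,"ty":0,"tz":0,"ax":0,"ay":0,"az":0,"claw":0},
  ],
)

```text
time_s: 10.27
tcp_pos: [0.661, 0.036, 0.2264]
tool_rot: [0.153, 2.506, -0.051]
contact_force: [-0.1, 0.6, 0.6]
opening: 0.003
grasp_force: 0.0
```

Run:
```python
from h import *
s=manip.state();print(s['joints'],s['contact_force'])
to([.662,.036,.212]);to([.662,.036,.202])
```

```text
[-0.1108  0.4426  1.8285 -0.03    0.2394 -1.5332] [-0.0602  0.6197  0.6011]
turn deg [0. 0. 0.] shift after turn mm [ 7.6386  0.0959 12.2168]
turn deg [0. 0. 0.] shift after turn mm [13.5407  0.1032 20.2894]
```

Request:
servo_tool(
  motion=[
    {"tx":2.9,"ty":0,"tz":4,"ax":0,"ay":0,"az":0,"claw":0},
    {"tx":2.9,"ty":0,"tz":4,"ax":0,"ay":0,"az":0,"claw":0},
    {"tx":2.9,"ty":0,"tz":4,"ax":0,"ay":0,"az":0,"claw":0},
    {"tx":2.9,"ty":0,"tz":4,"ax":0,"ay":0,"az":0,"claw":0},
    {"tx":0,"ty":0,"tz":0,"ax":0,"ay":0,"az":0,"claw":0},
    {"tx":0,"ty":0,"tz":0,"ax":0,"ay":0,"az":0,"claw":0},
  ],
)

```text
time_s: 10.77
tcp_pos: [0.6628, 0.0358, 0.2086]
tool_rot: [0.152, 2.501, -0.051]
contact_force: [-0.2, 0.5, 3.4]
opening: -0.003
grasp_force: 1.0
```

Request:
servo_tool(
  motion=[
    {"tx":2,"ty":0,"tz":2.4,"ax":0,"ay":0,"az":0,"claw":0},
    {"tx":2,"ty":0,"tz":2.4,"ax":0,"ay":0,"az":0,"claw":0},
    {"tx":2,"ty":0,"tz":2.4,"ax":0,"ay":0,"az":0,"claw":0},
    {"tx":2,"ty":0,"tz":2.4,"ax":0,"ay":0,"az":0,"claw":0},
    {"tx":0,"ty":0,"tz":0,"ax":0,"ay":0,"az":0,"claw":0},
    {"tx":0,"ty":0,"tz":0,"ax":0,"ay":0,"az":0,"claw":0},
  ],
)

```text
time_s: 11.27
tcp_pos: [0.6637, 0.0358, 0.1976]
tool_rot: [0.152, 2.497, -0.051]
contact_force: [-0.3, -0.5, 5.5]
opening: 0.001
grasp_force: 2.9
```

Request:
servo_tool(
  motion=[
    {"tx":1.2,"ty":0,"tz":1.6,"ax":0,"ay":0,"az":0,"claw":0},
    {"tx":3.1,"ty":0,"tz":-0.9,"ax":0,"ay":0,"az":0,"claw":0},
    {"tx":3.1,"ty":0,"tz":-0.9,"ax":0,"ay":0,"az":0,"claw":0},
    {"tx":3.1,"ty":0,"tz":-0.9,"ax":0,"ay":0,"az":0,"claw":0},
    {"tx":3.1,"ty":0,"tz":-0.9,"ax":0,"ay":0,"az":0,"claw":0},
    {"tx":0,"ty":0,"tz":0,"ax":0,"ay":0,"az":0,"claw":0},
    {"tx":0,"ty":0,"tz":0,"ax":0,"ay":0,"az":0,"claw":0},
  ],
)

```text
time_s: 11.85
tcp_pos: [0.6511, 0.0365, 0.1909]
tool_rot: [0.153, 2.498, -0.052]
contact_force: [-1.3, -3.2, 5.9]
opening: 0.001
grasp_force: 3.1
```

Run:
```python
from h import *
s=manip.state();print(s['joints'],s['contact_force'])
```

```text
[-0.1118  0.4946  1.8882 -0.0605  0.1194 -1.5029] [-1.3313 -3.2275  5.889 ]
```

Request:
servo_tool(
  motion=[
    {"tx":3.6,"ty":0,"tz":-1.8,"ax":0,"ay":1.3,"az":0,"claw":0},
    {"tx":3.6,"ty":0,"tz":-1.8,"ax":0,"ay":1.3,"az":0,"claw":0},
    {"tx":3.6,"ty":0,"tz":-1.8,"ax":0,"ay":1.3,"az":0,"claw":0},
    {"tx":0,"ty":0,"tz":0,"ax":0,"ay":0,"az":0,"claw":0},
  ],
)

```text
time_s: 12.18
tcp_pos: [0.6392, 0.0376, 0.1893]
tool_rot: [0.157, 2.567, -0.048]
contact_force: [-1.4, -4.5, 5.7]
opening: 0.001
grasp_force: 3.0
```

Run:
```python
from h import *
s=manip.state();print(s['joints'],s['contact_force'])
p=manip.camera('top')
a=p['pixels'][120:230,190:375];cv2.imwrite('pics/c5.png',cv2.resize(a,None,fx=4,fy=4,interpolation=cv2.INTER_CUBIC)[...,::-1])
```

```text
[-0.1123  0.4813  1.8687 -0.0308  0.221  -1.5328] [-1.411 -4.484  5.697]
```

View pics/c5.png

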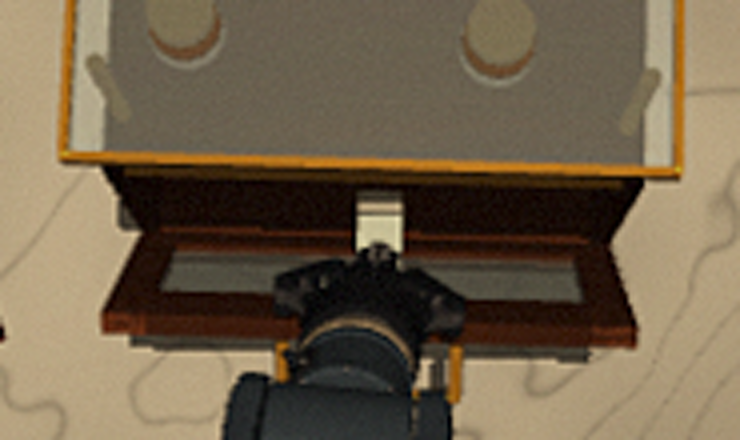

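The flap has swung well past the catch: its edge is now near row 315, and the freed white arm at (380,220) stands clear of the rail. I'll push a little further, then step sideways off the arm.

Request:
servo_tool(
  motion=[
    {"tx":4,"ty":0,"tz":-1,"ax":0,"ay":2,"az":0,"claw":0},
    {"tx":4,"ty":0,"tz":-1,"ax":0,"ay":2,"az":0,"claw":0},
    {"tx":4,"ty":0,"tz":-1,"ax":0,"ay":2,"az":0,"claw":0},
    {"tx":4,"ty":0,"tz":-1,"ax":0,"ay":2,"az":0,"claw":0},
    {"tx":4,"ty":0,"tz":-1,"ax":0,"ay":2,"az":0,"claw":0},
    {"tx":0,"ty":0,"tz":0,"ax":0,"ay":0,"az":0,"claw":0},
    {"tx":0,"ty":0,"tz":-20,"ax":0,"ay":0,"az":0,"claw":0},
    {"tx":0,"ty":10,"tz":-20,"ax":0,"ay":0,"az":0,"claw":0},
    {"tx":0,"ty":20,"tz":0,"ax":0,"ay":2,"az":0,"claw":0},
    {"tx":0,"ty":20,"tz":0,"ax":0,"ay":2,"az":0,"claw":0},
    {"tx":0,"ty":0,"tz":0,"ax":0,"ay":0,"az":0,"claw":0},
  ],
)

```text
time_s: 13.15
tcp_pos: [0.6104, 0.0952, 0.22]
tool_rot: [0.169, 2.812, -0.027]
contact_force: [0.7, 0.4, 0.5]
opening: -0.003
grasp_force: 0.0
```

Run:
```python
from h import *
s=manip.state();print(s['joints'],s['contact_force'])
p=manip.camera('top')
a=p['pixels'][120:230,190:375];cv2.imwrite('pics/c6.png',cv2.resize(a,None,fx=4,fy=4,interpolation=cv2.INTER_CUBIC)[...,::-1])
print((proj(p,[[.681-.195*np.sin(t),.13,.04+.195*np.cos(t)] for t in (.4,.5,.6,.7)])-[190,120])*4)
q=rot(15,-.1);to([.585,.085,.175],q);to([.535,.085,.092],q)
```

```text
[-0.009   0.4326  1.7062 -0.0551  0.6802 -1.423 ] [0.6706 0.3735 0.4803]
[[237.1603 292.8427]
 [237.6794 320.8912]
 [238.4257 347.6378]
 [239.3844 372.7273]]
turn deg [-0.3484  3.5498 -1.0578] shift after turn mm [ 34.0581 -11.4866  36.5837]
turn deg [-0.3484  3.5498 -1.0578] shift after turn mm [103.5951 -16.4783 103.8792]
```

View pics/c6.png

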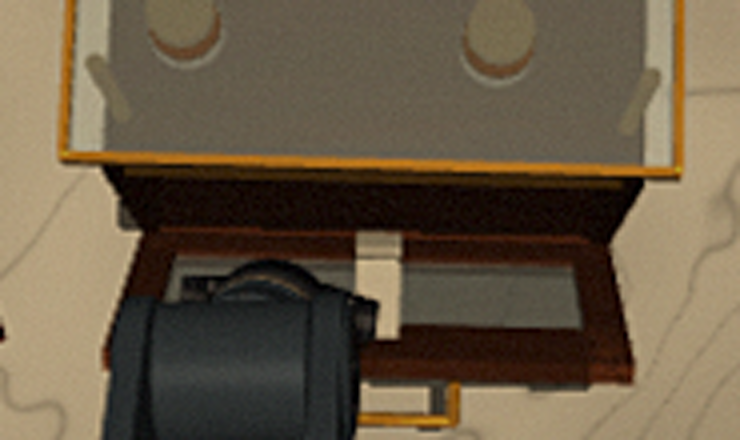

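Request:
servo_tool(
  motion=[
    {"tx":5,"ty":-0.5,"tz":5,"ax":0,"ay":0.4,"az":0,"claw":0},
    {"tx":5,"ty":-0.5,"tz":5,"ax":0,"ay":0.4,"az":0,"claw":0},
    {"tx":5,"ty":-0.5,"tz":5,"ax":0,"ay":0.4,"az":0,"claw":0},
    {"tx":5,"ty":-0.5,"tz":5,"ax":0,"ay":0.4,"az":0,"claw":0},
    {"tx":5,"ty":-0.5,"tz":5,"ax":0,"ay":0.4,"az":0,"claw":0},
    {"tx":5,"ty":-0.5,"tz":5,"ax":0,"ay":0.4,"az":0,"claw":0},
    {"tx":5,"ty":-0.5,"tz":5,"ax":0,"ay":0.4,"az":0,"claw":0},
    {"tx":5,"ty":-0.5,"tz":5,"ax":0,"ay":0.4,"az":0,"claw":0},
    {"tx":5,"ty":-0.5,"tz":5,"ax":0,"ay":0.4,"az":0,"claw":0},
    {"tx":5,"ty":-0.5,"tz":5,"ax":0,"ay":0.4,"az":0,"claw":0},
    {"tx":5,"ty":-0.5,"tz":5,"ax":0,"ay":0,"az":0,"claw":0},
    {"tx":5,"ty":-0.5,"tz":5,"ax":0,"ay":0,"az":0,"claw":0},
    {"tx":5,"ty":-0.5,"tz":5,"ax":0,"ay":0,"az":0,"claw":0},
    {"tx":5,"ty":-0.5,"tz":5,"ax":0,"ay":0,"az":0,"claw":0},
    {"tx":5,"ty":-0.5,"tz":5,"ax":0,"ay":0,"az":0,"claw":0},
    {"tx":0,"ty":0,"tz":0,"ax":0,"ay":0,"az":0,"claw":0},
  ],
)

```text
time_s: 14.53
tcp_pos: [0.5548, 0.0915, 0.1248]
tool_rot: [0.176, 2.888, -0.024]
contact_force: [0.1, 1.1, 0.8]
opening: -0.0
grasp_force: 0.0
```

Run:
```python
from h import *
s=manip.state();print(s['joints'],s['contact_force'])
to([.535,.09,.09])
```

```text
[-0.0214  0.5381  1.8666 -0.0549  0.4901 -1.4253] [0.1376 1.0786 0.8109]
turn deg [0. 0. 0.] shift after turn mm [27.4364 -3.8563 28.9138]
```

Request:
servo_tool(
  motion=[
    {"tx":4,"ty":0,"tz":4,"ax":0,"ay":0,"az":0,"claw":0},
    {"tx":4,"ty":0,"tz":4,"ax":0,"ay":0,"az":0,"claw":0},
    {"tx":4,"ty":0,"tz":4,"ax":0,"ay":0,"az":0,"claw":0},
    {"tx":4,"ty":0,"tz":4,"ax":0,"ay":0,"az":0,"claw":0},
    {"tx":4,"ty":0,"tz":4,"ax":0,"ay":0,"az":0,"claw":0},
    {"tx":4,"ty":0,"tz":4,"ax":0,"ay":0,"az":0,"claw":0},
    {"tx":3,"ty":0,"tz":3,"ax":0,"ay":0,"az":0,"claw":0},
    {"tx":0,"ty":0,"tz":0,"ax":0,"ay":0,"az":0,"claw":0},
  ],
)

```text
time_s: 15.2
tcp_pos: [0.5373, 0.0938, 0.093]
tool_rot: [0.176, 2.884, -0.023]
contact_force: [-0.6, -0.4, -0.5]
opening: -0.003
grasp_force: 0.0
```

Run:
```python
from h import *
s=manip.state();print(s['joints'],s['contact_force'])
p=manip.camera('top')
a=p['pixels'][120:270,190:375];cv2.imwrite('pics/c7.png',cv2.resize(a,None,fx=4,fy=4,interpolation=cv2.INTER_CUBIC)[...,::-1])
print((proj(p,[[.681-.195*np.sin(t),-.05,.04+.195*np.cos(t)] for t in (.8,.9,1,1.1,1.17,1.25)])-[190,120])*4)
```

```text
[-0.0172  0.5849  1.9299 -0.0731  0.3767 -1.4018] [-0.6072 -0.4426 -0.5295]
[[503.9463 398.1556]
 [502.5953 419.0577]
 [501.1638 437.5115]
 [499.6732 453.3591]
 [498.6058 462.8429]
 [497.3716 472.0251]]
```

View pics/c7.png

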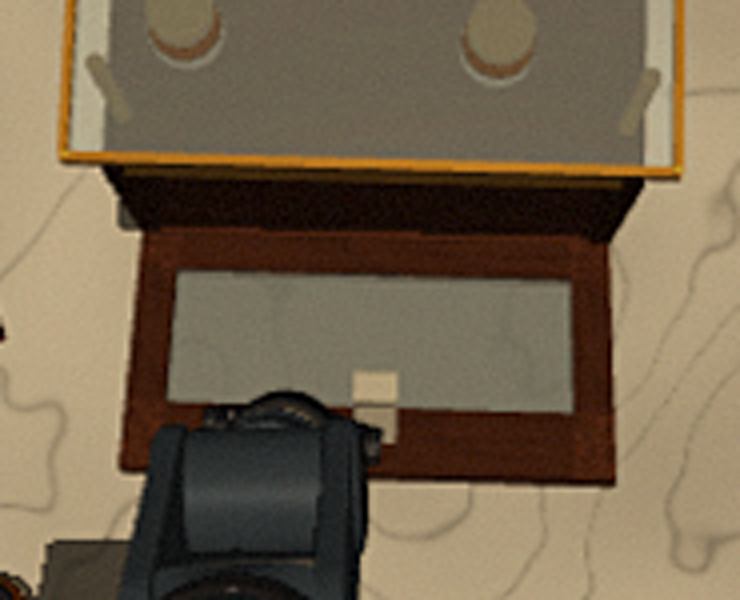

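The flap is almost flat, with its edge at row 480 (stop predicted near 472). I'll press down to feel the stop.

Request:
servo_tool(
  motion=[
    {"tx":1.5,"ty":0,"tz":3,"ax":0,"ay":0,"az":0,"claw":0},
    {"tx":1.5,"ty":0,"tz":3,"ax":0,"ay":0,"az":0,"claw":0},
    {"tx":1,"ty":0,"tz":2,"ax":0,"ay":0,"az":0,"claw":0},
    {"tx":0,"ty":0,"tz":0,"ax":0,"ay":0,"az":0,"claw":0},
    {"tx":0,"ty":0,"tz":0,"ax":0,"ay":0,"az":0,"claw":0},
  ],
)

```text
time_s: 15.67
tcp_pos: [0.538, 0.0939, 0.0916]
tool_rot: [0.174, 2.873, -0.024]
contact_force: [-15.1, -2.5, 51.3]
opening: -0.004
grasp_force: 21.9
```

Request:
servo_tool(
  motion=[
    {"tx":-4,"ty":0,"tz":-8,"ax":0,"ay":0,"az":0,"claw":0},
    {"tx":0,"ty":0,"tz":-20,"ax":0,"ay":0,"az":0,"claw":0},
    {"tx":0,"ty":0,"tz":-35,"ax":0,"ay":0,"az":0,"claw":0},
    {"tx":0,"ty":0,"tz":-35,"ax":0,"ay":0,"az":0,"claw":0},
    {"tx":0,"ty":0,"tz":-35,"ax":0,"ay":0,"az":0,"claw":0},
    {"tx":0,"ty":0,"tz":0,"ax":0,"ay":0,"az":0,"claw":0},
    {"tx":0,"ty":0,"tz":0,"ax":0,"ay":0,"az":0,"claw":0},
    {"tx":0,"ty":0,"tz":0,"ax":0,"ay":0,"az":0,"claw":0},
  ],
)

```text
time_s: 16.33
tcp_pos: [0.5064, 0.0976, 0.2144]
tool_rot: [0.176, 2.884, -0.023]
contact_force: [-0.0, -0.2, -0.4]
opening: -0.0
grasp_force: 0.0
```

Run:
```python
from h import *
s=manip.state();print(s['tcp_pos'],s['contact_force'])
p=manip.camera('top')
a=p['pixels'][120:270,190:375];cv2.imwrite('pics/c8.png',cv2.resize(a,None,fx=4,fy=4,interpolation=cv2.INTER_CUBIC)[...,::-1])
for c,r in [(520,470),(450,465),(580,470),(520,250)]: print(px(p,(190+c/4,120+r/4)))
```

```text
[0.5064 0.0976 0.2144] [-0.0301 -0.2239 -0.391 ]
[ 0.4978 -0.0665  0.0981]
[ 0.5009 -0.016   0.099 ]
[ 0.4982 -0.1098  0.0976]
[ 0.6707 -0.071   0.0396]
```

View pics/c8.png

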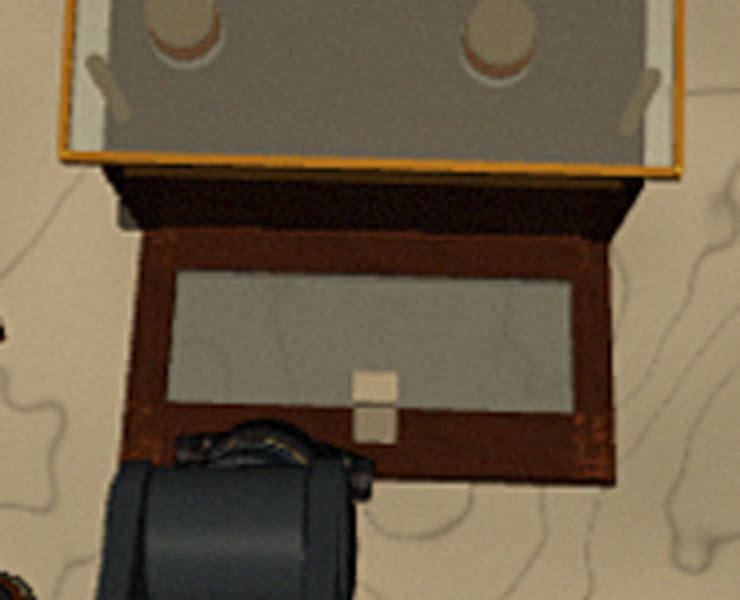

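The flap lies at its stop: its measured slope gives about 1.24 rad. The jars are unmoved and the arm is clear.

```bash
python3 -c "
from bench import manip
print(manip.finish_job())"
```

```text
the job is handed in; nothing more can be done
None
```

I've handed the job in: the flap is open at its stop (about 1.24 of 1.25 rad) with the arm clear of it, and the jars on top show no movement, though I didn't recheck the counter items and the hand-in returned no verdict.

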